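# Hold a shelf rail against the sprung stop for screwing

## Robot

A 7-joint arm with a two-finger parallel gripper is mounted at the origin on the work surface. World frame = base frame: x ahead of the robot, y to its left, z up, the work surface at z = 0. Lengths are in m, angles in rad, forces in N, time in s.
With the tool pointing down it reaches from about 0.35 to 0.9 m from the base axis. Payload 7.2 kg.
Tool frame: the origin (TCP) lies midway between the tips of the shut fingers; the grasp point (between the pads) lies 19 mm behind it; x points along the fingers, z is the direction in which the jaws open and shut, and the axes are right-handed (so a half turn about x gives the same grasp; the last joint's range is limited). The gripper opens to 85 mm and grips with 20 to 120 N. Pads are 22 mm wide; open, the fingers measure 114 mm over their backs; the gripper's body (76 mm by 85 mm) begins 54 mm behind the grasp point. The pads swing forward as they close: fully open they stand 13 mm farther back than shut.
Start: joints at [1.257, 0.411, -0.013, 1.596, 0.006, 1.134, -0.082], TCP at [0.152, -0.606, 0.209] pointing down, gripper open.
Joint ranges: [-2.95, 2.95], [-0.29, 1.99], [-1.47, 1.44], [0.14, 2.54], [-1.03, 4.17], [0.13, 1.85], [-2.86, 2.86]. Speed limits (rad/s): [2.39, 2.39, 3.01, 3.01, 3.14, 3.14, 3.14].

## Interface

Orientations are given as [roll, pitch, yaw] about the fixed x, y, z axes, in that order (R = Rz(yaw) Ry(pitch) Rx(roll)).
In Python, from station import sense, vision, finish_job, nets gives the robot as it stands. The module is installed in compiled form; this text tells all that it offers.
- The arm moves only by the tool jog_arm, never from a script. Its argument "targets" is one flat list of numbers, 7 for each row, row after row: the shift along the tool's x, y, z in m, then the turn, a rotation vector about the tool's x, y, z in degrees, then the closure in counts, from 0 (fully open) to 255 (shut). A call has 1 to 20 rows; each row is the pose to reach, as a shift and turn from the pose measured when the call began, along the tool's axes at that moment; what a row does not reach only later rows make up. A row lasts 1/10 s, in which the tool goes at most 50 mm and 8.59 degrees, less where a joint would pass 70% of its speed; a pose out of reach is approached as far as the arm can. A call with a gripper value outside its range is refused whole. The fingers move at their own pace and stop on an object; "force" is the grip in N (left out, the last holds). Time passes only in rows, so rows that repeat a pose let the fingers close. It gives the time, the measured TCP pose, the force and the opening at its end, in the units of the state.
- sense(): the state, without advancing time (a new reading comes with each control period).
- vision.get_image(name): name is "side" or "top" or "wrist"; returns the picture (400x640x3 uint8, red, green, blue); there is no depth.
- vision.calibration(name): a dict with "vfov" (degrees; the focal length in pixels is half the picture's height over the tangent of half this angle, whatever the lens; pixels are square), "cx", "cy" (the principal point, pixels), "R" (3x3) and "t" (3): a world point X has camera coordinates R X + t. Camera axes: x right, y down, z forward; pixel columns grow to the right and rows downward; lengths in m; the calibration is good to about 2 mm. A picture is of the moment at which its call begins: read the wrist's pose just before it. calibration takes no time and is no camera call; for the wrist camera it gives the pose at the moment of the call.
- finish_job(): hands the job in, once; it reports no verdict.
Trained networks look in the newest picture that a camera, given by its name, has taken for a name from the list of things; names that differ only in an ending like _2 or _b are one class to them, and where a whole thing is asked for, a point or a joint stands for the part that bears it (a point fixed in the world has none). Each returns a list of dicts, best first, with "conf" (0 to 1); they miss things now and then, are a little off and sometimes report something else, mostly with a low value. They report only what shows in the picture. A call takes as long as a camera call. They do not tell look-alikes from the thing itself.
- nets.cut_out(camera, label): "region" (400x640 bool, what is visible of it) and "box" ([centre column, centre row, width, height] in pixels, round what is visible of it).
The state is a dict: "time_s": time; "joint_pos": joint angles; "qd": joint speeds; "joint_torque": joint torques, N m; "ee_pos": TCP position; "tool_rot": TCP orientation; "wrist_force": force on the tool from outside, world axes, zero at the start; "ft_torque": the same for the moment, N m; "gripper_width": finger opening in m.
Only numpy, scipy, OpenCV 4.12 (cv2) and the standard library are available. Lean on these libraries where they do the work, as an engineer would, in place of code of your own. Each camera call takes 0.05 s, during which the arm holds its last target. There are 200 camera calls.

## Task

Be my third hand while I screw this joint: pick up the dark wooden rail and lay it flat in the jig's channel, steel-plated end towards the sprung stop but still clear of it, then slide it along the channel and push the stop back until its white pointers stand in the green part of the scales, never letting them go into the red. Finish while still holding the rail there with the same steady push; do not let go. Leave the screw jar, glue bottle, screwdriver and tape measure where they are.

Things in the scene. Friction and masses are not known exactly. Their poses are not given: they have to be found in the camera images.
- rail: dark wooden rail 150 long (x) x 40 wide (y) x 40 high (z) mm, about 0.2 kg (varies), lying loose on the bench, z up. Its +x end is a full-face bright steel plate 4 mm thick; a small steel strap with two black holes lies on top near that end. Origin: centre of the underside
- rail_front (a point): centre of the outer face of the rail's steel end plate (rail frame: x +75 mm, z +20 mm)
- jig: fixed assembly jig: plywood bed 300 (x) x 136 (y) x 18 (z) mm, origin at the centre of its underside. A channel for the rail runs along its x axis (y = 0) to a sprung steel stop plate near the +x end, whose face stands at x +60 mm when free and is pushed back towards +x. Behind it a blue spring housing (x 126 to 148 mm, 76 wide, top at z 58 mm)
- channel (a point): middle of the channel's floor (jig frame: x -45, y 0, z +18 mm, the bed's top); axes as the jig's. The channel is 46 mm wide between two aluminium lips 8 wide and 8 high (mm), which run from x -150 to +55 mm in the jig frame; the -x end is open
- scale (a point): zero of the left (+y) scale, on its top (jig frame: x +65, y +52, z +39 mm). Coloured bands run from here towards +x, on a black block x +62 to +126, y +39 to +65 mm in the jig frame; a like scale stands at -y
- carriage (a joint): how far the sprung stop is pushed back, m: 0 free, 0.046 end of travel. The spring resists with 2 N plus 0.5 N per mm. Two white pointers, 3 mm wide, ride with the stop and their middles show the value on the scales: yellow 0 to 0.016, green 0.016 to 0.028 (10 to 16 N), yellow to 0.035, red beyond
- stop_face (a point): on the stop plate (10 x 44 x 42 mm, from 2 mm above the bed), middle of its face towards the rail (-x), 20 mm above the bed; moves with the stop; axes as the jig's
- screw_jar: bystander: closed jar with a red cap, 64 across, 90 high (mm), standing; origin centre of the underside
- glue: bystander: white glue bottle with an orange cap, 56 across, 150 high (mm), standing; origin centre of the underside
- screwdriver: bystander: screwdriver with a red handle lying on the bench along its x axis, about 200 mm long; origin under its middle
- tape: bystander: yellow tape measure, 56 x 50 x 34 mm, lying on the bench; origin centre of the underside
Not all that is in view belongs to the job. What is shaped like the rail but blue is not meant.

How it is judged:
On the way, in this order (a step that is already met when the one before it is completed fails the run):
1. the rail lies flat in the channel, plated end towards the stop, the stop not yet pushed back (z of rail in the frame of jig between 0.015 and 0.0215 m and y of rail in the frame of jig between -0.006 and 0.006 m and angle between the x axis of rail and the x axis of jig, either way round below 0.08 rad and angle between rail's own z axis and vertical below 0.06 rad and x of rail_front in the frame of jig above -0.06 m and value of joint carriage below 0.006 m), for 0.1 s.
2. the rail holds the stop pushed back with the pointers in the green (value of joint carriage between 0.015 and 0.029 m and contact force between rail and carriage between 8.5 and 17.5 N), for 0.3 s.
At the end, for the whole second after the job is handed in: The fingers hold the rail (over 3 N); it lies still in the channel, flat on the bed (3 mm), straight (0.08 rad), centred (6 mm), its plated end pressing the stop with 8.5 to 17.5 N, pushed back 15 to 29 mm (green) (all of step 2 and contact force between the fingers and rail above 3 N and x of rail_front in the frame of jig above 0.07 m and z of rail in the frame of jig between 0.015 and 0.0215 m and y of rail in the frame of jig between -0.006 and 0.006 m and angle between the x axis of rail and the x axis of jig, either way round below 0.08 rad and angle between rail's own z axis and vertical below 0.06 rad and linear speed of rail below 0.01 m/s); the arm keeps its last pose, push and grip.
It fails at once if the stop is pushed into the red (more than 36 mm) (value of joint carriage above 0.036 m).
It fails at once if a bystander is moved by more than 30 mm or knocked over (distance of any of screw_jar, glue, screwdriver, tape from where it was at the start of the episode above 0.03 m or angle between any of screw_jar, glue's own z axis and vertical above 0.5 rad).
It also fails if it takes over 48 s, if anything falls off the work surface, if the arm or the gripper's body presses on something with over 40 N, if the wrist force passes 120 N, or if a joint passes its speed limit or range.

## Working session

There is one attempt and no reset: what is moved stays moved. The work goes in short steps, Python scripts to look and compute and a tool call to move; the robot and the scene stay as the last step left them, time stands still between calls to the robot, and variables do not carry over. Pictures are saved under pics/ and viewed, about 8 in all and at most 12, crops included, and the job is handed in when it is done.

Besides the shell and the picture viewer there is one more tool, called after "Request:" as name(argument=value, ...) on one line, values as JSON. jog_arm: Moves the arm, as the interface text tells. Its arguments: {"type":"object","properties":{"targets":{"type":"array","items":{"type":"number"}},"force":{"type":"number"}},"required":["targets"]}

```bash
mkdir -p pics; python3 - <<'E'
from station import sense, vision, nets
import cv2,numpy as np
s=sense();print(s)
for n in("side","top"):
    im=vision.get_image(n);cv2.imwrite(f"pics/{n}0.png",im[:,:,::-1]);np.save(f"pics/{n}0.npy",im)
    c=vision.calibration(n);print(n,c)
    for l in("rail","jig","carriage","screw_jar","glue","screwdriver","tape"):
        print(l,[(round(d["conf"],2),np.round(d["box"]).tolist()) for d in nets.cut_out(n,l)])
E
```

```text
{'time_s': 0.0, 'joint_pos': array([ 1.25683112,  0.4119182 , -0.01272223,  1.59701685,  0.00560067,
        1.13426863, -0.08220591]), 'qd': array([-6.70392282e-04, -7.93124974e-04, -3.02176465e-04, -2.33490114e-04,
       -5.91617978e-05,  7.02617141e-04, -1.34042172e-03]), 'joint_torque': array([-7.72102776e-04, -6.00624704e+01,  6.82056639e-01, -2.99404728e+01,
        1.39291899e-02,  1.05685907e-02, -4.70622717e-05]), 'ee_pos': array([ 0.15190297, -0.6057366 ,  0.20785275]), 'tool_rot': array([-3.07318066,  1.56922091,  1.88500176]), 'wrist_force': array([ 0.61931005, -0.15869883,  0.25555654]), 'ft_torque': array([ 0.01308527, -0.0438856 ,  0.01730145]), 'gripper_width': 0.08578495693060494}
side {'vfov': 50.40097730678477, 'cx': 315.8856497750945, 'cy': 202.66558099240774, 'R': array([[-0.72924172, -0.68394741,  0.02055364],
       [-0.34114344,  0.3373689 , -0.87738439],
       [ 0.59315063, -0.64683704, -0.47934765]]), 't': array([0.3805867 , 0.24781068, 0.78581453])}
rail [(0.9, [229.0, 346.0, 59.0, 84.0]), (0.84, [149.0, 255.0, 72.0, 44.0]), (0.67, [238.0, 256.0, 38.0, 53
[... 566 characters left out ...]
       [ 0.20048006,  0.01287989, -0.97961312]]), 't': array([-0.03140429,  0.51707189,  1.39589985])}
rail [(0.84, [256.0, 177.0, 35.0, 50.0]), (0.79, [216.0, 133.0, 52.0, 33.0]), (0.71, [170.0, 183.0, 30.0, 25.0]), (0.69, [255.0, 243.0, 54.0, 24.0]), (0.57, [190.0, 238.0, 30.0, 52.0]), (0.28, [467.0, 235.0, 17.0, 63.0])]
jig [(0.86, [387.0, 192.0, 69.0, 104.0])]
carriage [(0.59, [397.0, 165.0, 21.0, 26.0])]
screw_jar [(0.68, [332.0, 149.0, 24.0, 25.0]), (0.5, [254.0, 177.0, 34.0, 56.0])]
glue [(0.82, [172.0, 186.0, 27.0, 24.0])]
screwdriver [(0.85, [467.0, 247.0, 18.0, 38.0]), (0.71, [171.0, 185.0, 25.0, 24.0])]
tape [(0.65, [323.0, 226.0, 22.0, 20.0]), (0.19, [387.0, 195.0, 65.0, 108.0])]
```

```bash
python3 - <<'E'
import cv2
a=cv2.imread("pics/top0.png");cv2.imwrite("pics/t1.png",cv2.resize(a[90:310,140:500],None,fx=2.2,fy=2.2,interpolation=3))
a=cv2.imread("pics/side0.png");cv2.imwrite("pics/s1.png",cv2.resize(a[140:400,100:480],None,fx=2.1,fy=2.1,interpolation=3))
E
```

```text
(no output)
```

View pics/t1.png

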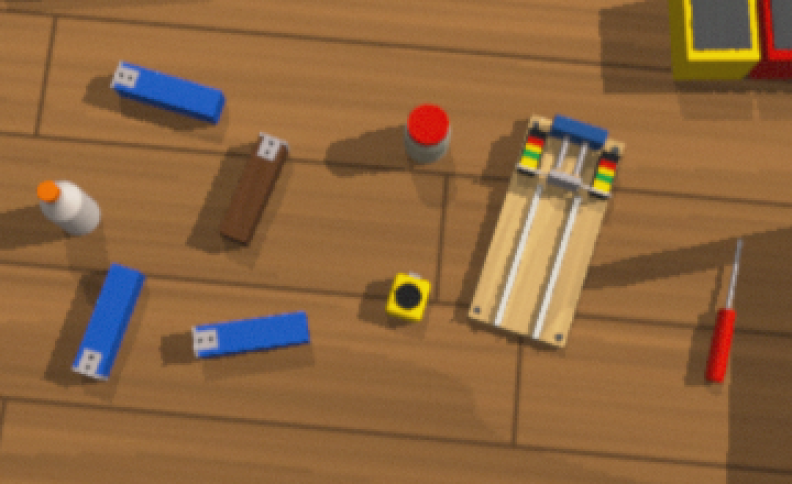

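View pics/s1.png

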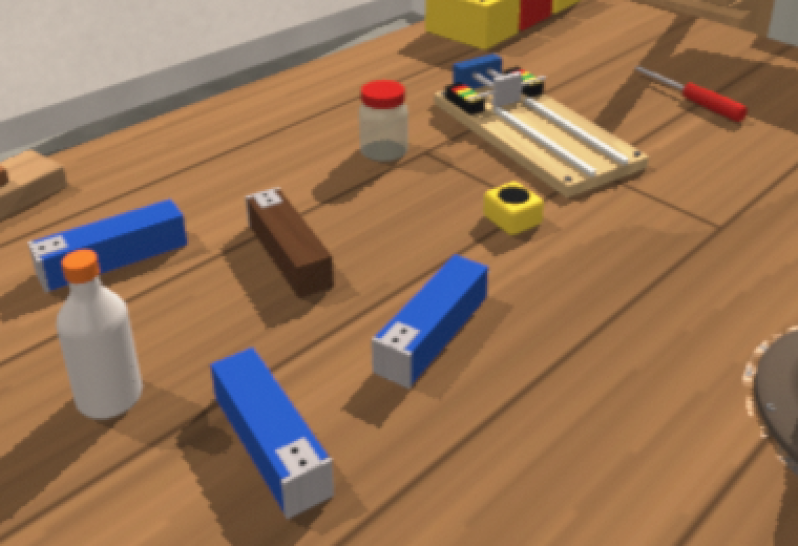

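Top crop: the dark rail is at top px (256,176), plate pointing up and away. The look-alikes are blue: (216,132), (190,238) and (255,243). The side view shows the dark one at about (238,255). The jig is at top (387,192), with its stop towards the upper (far) end. Next I fit box models to the masks in both views.

```bash
cat > h.py <<'E'
import numpy as np,cv2
from scipy.optimize import minimize
from scipy.spatial.transform import Rotation as Ro
def box(x0,x1,y0,y1,z0,z1): return np.array([[x,y,z] for x in(x0,x1) for y in(y0,y1) for z in(z0,z1)])/1000.
RAIL=[box(-75,75,-20,20,0,40)]
JIG=[box(-150,150,-68,68,0,18),box(62,126,39,65,18,39),box(62,126,-65,-39,18,39),box(126,148,-38,38,18,58),box(60,70,-22,22,20,62)]
def proj(c,X):
    f=200/np.tan(np.radians(c["vfov"])/2);p=X@np.asarray(c["R"]).T+c["t"]
    return np.c_[c["cx"]+f*p[:,0]/p[:,2],c["cy"]+f*p[:,1]/p[:,2]]
def place(p,X):
    return Ro.from_euler("z",p[3]).apply(X)+p[:3]
def sil(c,parts,p,S=3):
    m=np.zeros((400*S,640*S),np.uint8)
    for b in parts:
        u=proj(c,place(p,b));u=(u+.5)*S-.5
        cv2.fillConvexPoly(m,cv2.convexHull(np.round(u*16).astype(np.int32)),255,shift=4)
    return cv2.resize(m,(640,400),interpolation=cv2.INTER_AREA)/255.
def fit(views,parts,p0,fixz=None):
    f=lambda q:sum(np.abs(sil(c,parts,np.r_[q[:2],q[2] if fixz is None else fixz,q[3]])-m).sum()/m.sum() for c,m in views)
    best=None
    for k in range(3):
        r=minimize(f,p0 if best is None else best.x,method="Nelder-Mead",options=dict(initial_simplex=np.array(p0 if best is None else best.x)+np.r_[np.zeros((1,4)),np.diag([.02,.02,.01,.15])]/(k+1),maxiter=250))
        if best is None or r.fun<best.fun: best=r
    return best.x,best.fun
E
python3 - <<'E'
from h import *
from station import vision,nets,sense
out={}
for n in("top","side"):
    vision.get_image(n)
    c=vision.calibration(n)
    tgt={"rail":(256,177) if n=="top" else (238,256),"jig":(387,192) if n=="top" else (357,199)}
    for l in tgt:
        d=min(nets.cut_out(n,l),key=lambda d:np.hypot(*(np.array(d["box"][:2])-tgt[l])))
        out.setdefault(l,[]).append((c,d["region"].astype(float)))
for l,parts,p0 in(("rail",RAIL,[.58,.1,0,-.5]),("jig",JIG,[.58,-.08,0,-.35])):
    # initial xy from top pixel
    c,m=out[l][0];r,k=np.nonzero(m);f=200/np.tan(np.radians(c["vfov"])/2)
    d=np.array(c["R"]).T@[(k.mean()-c["cx"])/f,(r.mean()-c["cy"])/f,1];o=-np.array(c["R"]).T@c["t"]
    p0[:2]=(o+d*(.02-o[2])/d[2])[:2];print(p0)
    for z in(None,0.): print(l,*fit(out[l],parts,p0,z))
    for v in out[l]: print(" single",*fit([v],parts,p0,0.))
E
```

```text
[np.float64(0.5612806253711122), np.float64(0.22266550754795178), 0, -0.5]
rail [ 0.56220052  0.22305344 -0.00191784 -0.2759153 ] 0.11837355822473761
rail [ 5.60821879e-01  2.23547938e-01  3.16109127e-04 -2.75400627e-01] 0.13699615358788297
 single [ 0.56078563  0.22225259  0.00360359 -0.27850555] 0.0793845675654674
 single [ 0.55993301  0.22495108  0.00098135 -0.27616676] 0.03534329092138423
[np.float64(0.5418085705246478), np.float64(-0.18217715144177304), 0, -0.35]
jig [ 0.54426338 -0.18287499 -0.00157824 -0.2315323 ] 0.05838238126665892
jig [ 0.5436549  -0.18221985  0.00188802 -0.23168747] 0.0627299659370337
 single [ 0.5436957  -0.18251334  0.00790841 -0.23152991] 0.022499140006879945
 single [ 0.54313388 -0.18112528  0.00431196 -0.23865337] 0.037437286595028374
```

Heights come out near zero, as they should, and the two views agree to 2 mm. The rail is at (0.561, 0.223) with yaw −0.276. The jig is at (0.544, −0.182) with yaw −0.232. I'll write a move helper and go above the jig first for a closer measurement.

```bash
cat >> h.py <<'E'
def jog(s,pos,yaw):
    "tool x down, jaws (z) along the y axis of a thing with given yaw"
    R0=Ro.from_euler("xyz",s["tool_rot"]);M=R0.as_matrix()
    best=None
    for sg in(1,-1):
        z=sg*np.array([-np.sin(yaw),np.cos(yaw),0]);x=np.array([0,0,-1.]);T=np.c_[x,np.cross(z,x),z]
        v=Ro.from_matrix(M.T@T).as_rotvec(degrees=True)
        if best is None or np.linalg.norm(v)<np.linalg.norm(best): best=v
    sh=M.T@(np.array(pos)-s["ee_pos"])
    print("shift",np.round(sh,4),"turn",np.round(best,2),"tcp",np.round(s["ee_pos"],4),"q",np.round(s["joint_pos"],2),"w",round(s["gripper_width"],4),"F",np.round(s["wrist_force"],1),"t",round(s["time_s"],2))
    print("tool axes",np.round(M,3).tolist())
E
python3 - <<'E'
from h import *
from station import sense,vision
s=sense()
jog(s,[.47,-.17,.30],-.232); jog(s,[.56,.223,.20],-.276)
c=vision.calibration("wrist");R=np.array(c["R"]);print("cam",-R.T@c["t"],R[2],c["vfov"])
E
```

```text
shift [-0.0913  0.4145 -0.3457] turn [27.37 -0.   -0.  ] tcp [ 0.1521 -0.6062  0.2087] q [ 1.26  0.41 -0.01  1.6   0.01  1.13 -0.08] w 0.0857 F [ 0.3  0.9 -0.4] t 1.1
tool axes [[0.0, 0.97, 0.243], [0.0, 0.243, -0.97], [-1.0, 0.0, -0.0]]
shift [ 0.0087  0.5974 -0.705 ] turn [29.89 -0.   -0.  ] tcp [ 0.1521 -0.6062  0.2087] q [ 1.26  0.41 -0.01  1.6   0.01  1.13 -0.08] w 0.0857 F [ 0.3  0.9 -0.4] t 1.1
tool axes [[0.0, 0.97, 0.243], [0.0, 0.243, -0.97], [-1.0, 0.0, -0.0]]
cam [ 0.23044133 -0.58656526  0.37271631] [-0.30762093 -0.07644878 -0.94843289] 71.06088614576353
```

Request:
jog_arm(targets=[-0.09,0.415,-0.345,27.4,0,0,0,-0.09,0.415,-0.345,27.4,0,0,0,-0.09,0.415,-0.345,27.4,0,0,0,-0.09,0.415,-0.345,27.4,0,0,0,-0.09,0.415,-0.345,27.4,0,0,0,-0.09,0.415,-0.345,27.4,0,0,0,-0.09,0.415,-0.345,27.4,0,0,0,-0.09,0.415,-0.345,27.4,0,0,0,-0.09,0.415,-0.345,27.4,0,0,0,-0.09,0.415,-0.345,27.4,0,0,0,-0.09,0.415,-0.345,27.4,0,0,0,-0.09,0.415,-0.345,27.4,0,0,0,-0.09,0.415,-0.345,27.4,0,0,0,-0.09,0.415,-0.345,27.4,0,0,0,-0.09,0.415,-0.345,27.4,0,0,0])

```text
time_s: 2.6
ee_pos: [0.4697, -0.1721, 0.2985]
tool_rot: [-0.908, 1.57, -2.714]
wrist_force: [0.4, 0.2, 0.3]
gripper_width: 0.0856
```

```bash
cat > look.py <<'E'
from h import *
from station import sense,vision,nets
import sys
def look(label,parts,p0,name):
    c=vision.calibration("wrist");im=vision.get_image("wrist")[:,:,::-1].copy()
    ds=nets.cut_out("wrist",label);print([(round(d["conf"],2),np.round(d["box"]).tolist()) for d in ds])
    print("model box centre",proj(c,place(p0,np.array([[0,0,.02]]))))
    ctr=proj(c,place(p0,np.array([[0,0,.02]])))[0]
    if ds:
        d=min(ds,key=lambda d:np.hypot(*(np.array(d["box"][:2])-ctr)))
        p,e=fit([(c,d["region"].astype(float))],parts,list(p0),0.);print("fit",p,e)
    for b in parts:
        for q,col in((p0,(255,0,255)),(p,(255,255,0))):
            u=proj(c,place(q,b)).astype(int)
            for i in range(8):
                for k in(1,2,4):
                    if not i&k: cv2.line(im,tuple(map(int,u[i])),tuple(map(int,u[i|k])),col,1)
    cv2.imwrite(f"pics/{name}.png",im)
E
python3 - <<'E'
from look import *
jog(sense(),[.561,.223,.2],-.276)
look("jig",JIG,[.5437,-.182,0,-.232],"w1")
E
```

```text
shift [ 0.0983 -0.0032 -0.4055] turn [2.34 0.03 0.03] tcp [ 0.4697 -0.1721  0.2985] q [ 0.5   0.15 -0.28  1.75  0.04  1.26 -1.59] w 0.0856 F [0.4 0.2 0.3] t 2.6
tool axes [[-0.001, 0.972, -0.233], [-0.0, -0.233, -0.972], [-1.0, -0.001, 0.0]]
[(0.98, [316.0, 101.0, 94.0, 203.0])]
model box centre [[315.12659904 105.44140067]]
fit [ 0.543007   -0.1817758   0.00571319 -0.22469374] 0.012510162105251731
```

View pics/w1.png

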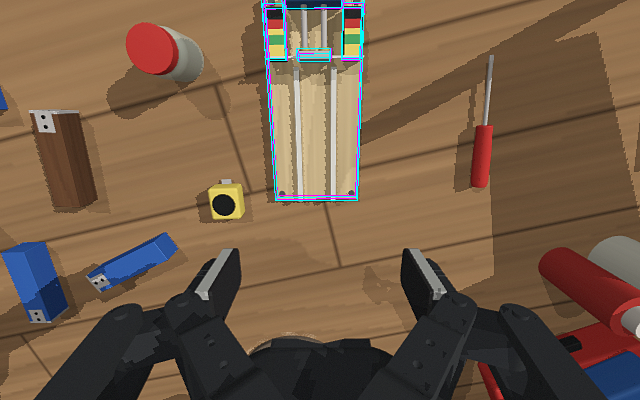

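Wrist view: both jig fits agree with the picture (jig at px 316,105). The bench is clear for the traverse, and the dark rail is at (65,160). Now moving to a look position behind the rail.

Request:
jog_arm(targets=[0.05,-0.06,-0.405,2.3,0,0,0,0.05,-0.06,-0.405,2.3,0,0,0,0.05,-0.06,-0.405,2.3,0,0,0,0.05,-0.06,-0.405,2.3,0,0,0,0.05,-0.06,-0.405,2.3,0,0,0,0.05,-0.06,-0.405,2.3,0,0,0,0.05,-0.06,-0.405,2.3,0,0,0,0.05,-0.06,-0.405,2.3,0,0,0,0.05,-0.06,-0.405,2.3,0,0,0,0.05,-0.06,-0.405,2.3,0,0,0,0.05,-0.06,-0.405,2.3,0,0,0])

```text
time_s: 3.8
ee_pos: [0.5062, 0.2342, 0.2483]
tool_rot: [-0.151, 1.569, -1.998]
wrist_force: [0.3, -0.4, 0.5]
gripper_width: 0.0856
```

```bash
python3 - <<'E'
from look import *
jog(sense(),[.561,.223,.10],-.276)
look("rail",RAIL,[.561,.223,0,-.276],"w2")
E
```

```text
shift [ 0.1482  0.0558 -0.0044] turn [-0.02  0.09  0.01] tcp [0.5062 0.2342 0.2483] q [-0.09  0.32 -0.55  1.68  0.18  1.2  -2.53] w 0.0856 F [ 0.3 -0.4  0.5] t 3.8
tool axes [[-0.001, 0.962, -0.273], [-0.001, -0.273, -0.962], [-1.0, -0.0, 0.002]]
[(0.94, [247.0, 273.0, 44.0, 91.0]), (0.89, [182.0, 52.0, 143.0, 48.0]), (0.76, [316.0, 121.0, 38.0, 117.0]), (0.74, [367.0, 247.0, 98.0, 71.0])]
model box centre [[316.84108018 120.33664779]]
fit [ 0.55853928  0.2241788   0.00833564 -0.28604829] 0.04161871700984355
```

View pics/w2.png

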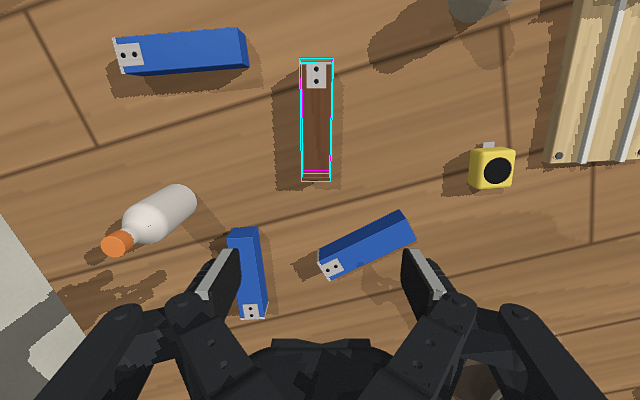

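Dark rail at wrist px (316,121), and the fit matches the picture. Nothing else is within reach of the fingers there. Descending to grasp.

Request:
jog_arm(targets=[0.04,0.045,-0.0045,0.3,0,0,0,0.08,0.054,-0.0045,0.3,0,0,0,0.12,0.054,-0.0045,0.3,0,0,0,0.16,0.054,-0.0045,0.3,0,0,0,0.19,0.054,-0.0045,0.3,0,0,0,0.21,0.054,-0.0045,0.3,0,0,0,0.225,0.054,-0.0045,0.3,0,0,0,0.235,0.054,-0.0045,0.3,0,0,0,0.239,0.054,-0.0045,0.3,0,0,0,0.239,0.054,-0.0045,0.3,0,0,0])

```text
time_s: 4.9
ee_pos: [0.56, 0.2225, 0.01]
tool_rot: [0.714, 1.569, -1.14]
wrist_force: [-0.1, 0.8, -0.4]
gripper_width: 0.085
```

Request:
jog_arm(targets=[0,0,0,0,0,0,80,0,0,0,0,0,0,120,0,0,0,0,0,0,160,0,0,0,0,0,0,200,0,0,0,0,0,0,220,0,0,0,0,0,0,220,0,0,0,0,0,0,220,0,0,0,0,0,0,220,0,0,0,0,0,0,220], force=60)

```text
time_s: 5.8
ee_pos: [0.5606, 0.223, 0.0111]
tool_rot: [1.539, 1.568, -0.315]
wrist_force: [-1.7, -1.0, 5.8]
gripper_width: 0.0379
```

```bash
python3 - <<'E'
from h import *
from station import sense
jog(sense(),[.5,.0,.22],-.23)
E
```

```text
shift [-0.2088  0.0047  0.2311] turn [-3.07  0.01 -0.14] tcp [0.5606 0.223  0.0111] q [-0.15  0.65 -0.43  1.8   0.37  0.78 -2.63] w 0.0379 F [-1.7 -1.   5.8] t 5.8
tool axes [[0.002, 0.96, -0.28], [-0.001, -0.28, -0.96], [-1.0, 0.002, 0.0]]
```

Grip holds at 38 mm. Lifting, then carrying high over to the jig.

Request:
jog_arm(targets=[-0.03,0,0,0,0,0,220,-0.07,0,0,0,0,0,220,-0.11,0,0,0,0,0,220,-0.15,0,0,0,0,0,220,-0.19,0,0,0,0,0,220,-0.209,0,0.03,-1,0,0,220,-0.209,0.005,0.07,-2,0,0,220,-0.209,0.01,0.11,-3,0,0,220,-0.209,0.02,0.15,-3,0,0,220,-0.209,0.03,0.19,-3,0,0,220,-0.209,0.04,0.23,-3,0,0,220,-0.209,0.05,0.27,-3,0,0,220,-0.209,0.052,0.31,-3,0,0,220,-0.209,0.052,0.35,-3,0,0,220,-0.209,0.052,0.38,-3,0,0,220,-0.209,0.052,0.396,-3,0,0,220,-0.209,0.052,0.396,-3,0,0,220])

```text
time_s: 7.5
ee_pos: [0.4978, -0.1746, 0.22]
tool_rot: [0.742, 1.569, -1.064]
wrist_force: [-0.0, 0.3, -2.6]
gripper_width: 0.0376
```

```bash
python3 - <<'E'
from look import *
s=sense();jog(s,[.4995,-.1718,.10],-.229)
e=s["ee_pos"]
c=vision.calibration("wrist")
look("jig",JIG,[.5433,-.182,0,-.229],"w3")
a=cv2.imread("pics/w3.png")
p=np.r_[e[:2],e[2]-.011,-.229];u=proj(c,place(p,RAIL[0])).astype(int)
for i in range(8):
    for k in(1,2,4):
        if not i&k: cv2.line(a,tuple(map(int,u[i])),tuple(map(int,u[i|k])),(0,255,0),1)
cv2.imwrite("pics/w3.png",a)
E
```

```text
shift [ 0.12    0.0008 -0.0033] turn [-0.4   0.09 -0.08] tcp [ 0.4978 -0.1746  0.22  ] q [ 0.57  0.26 -0.39  1.8   0.11  1.1  -1.67] w 0.0376 F [-0.   0.3 -2.6] t 7.5
tool axes [[0.001, 0.972, -0.234], [-0.002, -0.234, -0.972], [-1.0, 0.001, 0.002]]
[(0.94, [317.0, 118.0, 115.0, 236.0]), (0.38, [513.0, 147.0, 26.0, 156.0])]
model box centre [[317.31788345 130.04036662]]
fit [ 0.70570132 -0.21911262  0.01905821 -0.2251632 ] 0.1689855392156863
```

View pics/w3.png

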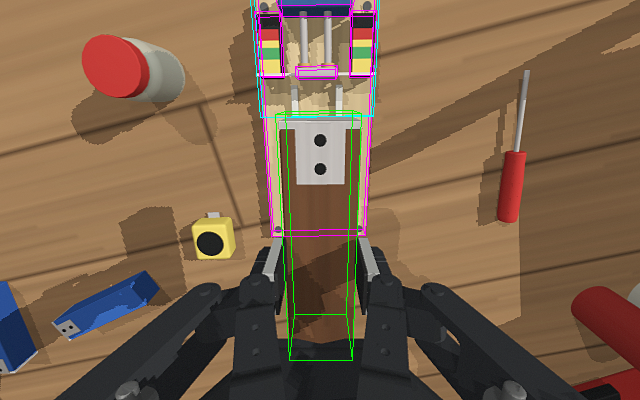

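The rail hangs straight in the grip. Its front edge is at row ~122, a bit below the predicted green box. I'll fit its position, height and pitch within the grip before lowering.

```bash
python3 - <<'E'
from look import *
from scipy.optimize import minimize
s=sense();e=s["ee_pos"];yw=-.234
c=vision.calibration("wrist");im=vision.get_image("wrist");f0=200/np.tan(np.radians(c["vfov"])/2)
ds=nets.cut_out("wrist","rail");print([(round(d["conf"],2),np.round(d["box"]).tolist()) for d in ds])
d=min(ds,key=lambda d:abs(d["box"][0]-320)+abs(d["box"][1]-200));m=d["region"].astype(float);m[235:]=0
def S(q):
    X=Ro.from_euler("y",q[3]).apply(RAIL[0]-[0,0,.02])+[0,0,.02]
    w=sil(c,[X],[q[0],q[1],q[2],q[4]]);w[235:]=0;return w
for fixp in(True,False):
    f=lambda q:np.abs(S(np.r_[q[:3],0 if fixp else q[3],q[4]])-m).sum()/m.sum()
    p=np.array([e[0],e[1],e[2]-.011,0,yw])
    for k in range(3):
        r=minimize(f,p,method="Nelder-Mead",options=dict(maxiter=300,initial_simplex=p+np.r_[np.zeros((1,5)),np.diag([.01,.01,.01,.05,.05])]));p=r.x
    D=p[:2]-e[:2];print(p-[*e,0,0],"fwd",D@[np.cos(yw),np.sin(yw)],"left",D@[-np.sin(yw),np.cos(yw)],r.fun)
cv2.imwrite("pics/w4.png",cv2.resize(im[100:330,230:410,::-1],None,fx=2.6,fy=2.6,interpolation=3))
E
```

```text
[(0.79, [20.0, 327.0, 41.0, 95.0]), (0.59, [320.0, 230.0, 84.0, 229.0]), (0.59, [108.0, 306.0, 104.0, 69.0])]
[-0.00330277  0.00046652 -0.01456394  0.08501325 -0.22694598] fwd -0.0033209260375871557 left -0.000312007782606045 0.00741004933805484
[-0.00323167  0.00050062 -0.01450804  0.00229192 -0.22783039] fwd -0.003259680347765056 left -0.00026234946478223667 0.00745845328170246
```

View pics/w4.png

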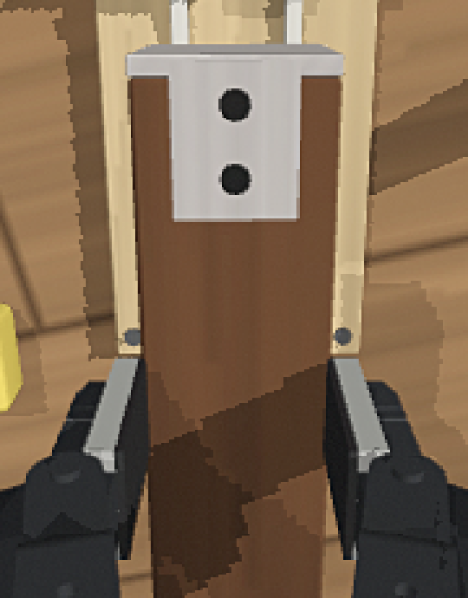

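The in-grip fit is clean: rail 3.3 mm behind the TCP, underside about 14 mm below it, level and straight. Lowering to just above the lips for a check.

Request:
jog_arm(targets=[0.03,0.004,-0.003,-0.2,0,0,220,0.07,0.004,-0.003,-0.2,0,0,220,0.11,0.004,-0.003,-0.2,0,0,220,0.14,0.004,-0.003,-0.2,0,0,220,0.16,0.004,-0.003,-0.2,0,0,220,0.168,0.004,-0.003,-0.2,0,0,220,0.17,0.004,-0.003,-0.2,0,0,220,0.17,0.004,-0.003,-0.2,0,0,220,0.17,0.004,-0.003,-0.2,0,0,220])

```text
time_s: 8.6
ee_pos: [0.5056, -0.168, 0.0516]
tool_rot: [1.639, 1.566, -0.157]
wrist_force: [0.5, -0.2, -1.8]
gripper_width: 0.0377
```

```bash
cat > chk.py <<'E'
from look import *
import sys
s=sense();J=[.5433,-.182,0,-.229]
jog(s,[.5024,-.1725,.0305],-.227)
c=vision.calibration("wrist");im=vision.get_image("wrist")[:,:,::-1].copy()
L=np.array([[55,23,26],[-150,23,26],[55,31,26],[-150,31,26],[55,-23,26],[-150,-23,26],[55,-31,26],[-150,-31,26]])/1000.
u=proj(c,place(J,L)).astype(int)
for i in range(0,8,2): cv2.line(im,tuple(map(int,u[i])),tuple(map(int,u[i+1])),(255,0,255),1)
cv2.imwrite("pics/%s.png"%sys.argv[1],cv2.resize(im[:320,200:440],None,fx=1.85,fy=1.85,interpolation=3))
E
python3 chk.py w5
```

```text
shift [ 0.021  -0.0022  0.0051] turn [ 0.08 -0.02 -0.25] tcp [ 0.5056 -0.168   0.0516] q [ 0.5   0.47 -0.35  1.96  0.23  0.75 -1.78] w 0.0377 F [ 0.5 -0.2 -1.8] t 8.6
tool axes [[0.004, 0.975, -0.224], [-0.001, -0.224, -0.975], [-1.0, 0.004, -0.0]]
```

View pics/w5.png

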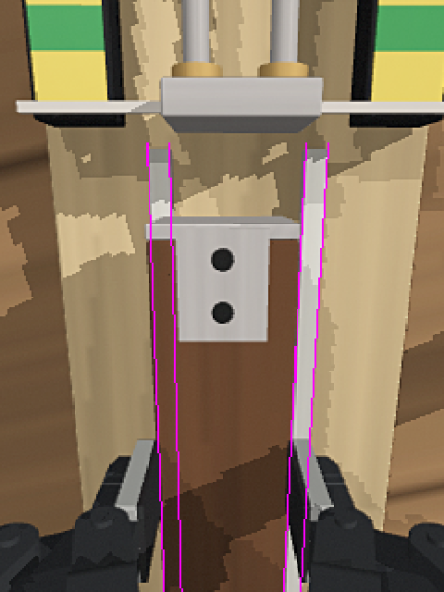

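The lip overlay matches the picture. The rail sits about 5 mm too far left, over the left lip (crop ≈160), and the readout says the same. Correcting sideways before going down.

Request:
jog_arm(targets=[0,-0.002,0.003,0,0,-0.2,220,0,-0.002,0.005,0,0,-0.2,220,0,-0.002,0.005,0,0,-0.2,220,0,-0.002,0.005,0,0,-0.2,220,0,-0.002,0.005,0,0,-0.2,220])

```text
time_s: 9.15
ee_pos: [0.5024, -0.1726, 0.0516]
tool_rot: [1.785, 1.57, -0.011]
wrist_force: [-0.2, -0.1, -2.9]
gripper_width: 0.0377
```

```bash
python3 chk.py w6
```

```text
shift [ 0.0211 -0.0001 -0.0001] turn [ 0.07 -0.01 -0.06] tcp [ 0.5024 -0.1726  0.0516] q [ 0.51  0.47 -0.35  1.96  0.23  0.75 -1.77] w 0.0377 F [-0.2 -0.1 -2.9] t 9.15
tool axes [[0.001, 0.975, -0.224], [-0.0, -0.224, -0.975], [-1.0, 0.001, -0.0]]
```

View pics/w6.png

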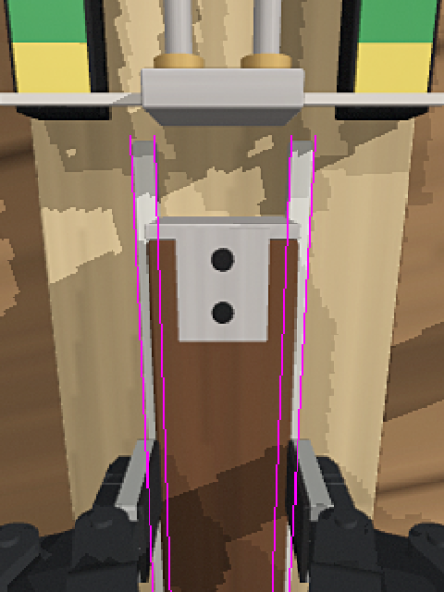

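Centred between the lips now, with the plate (crop 222,228) well clear of the stop (222,90). Lowering slowly.

Request:
jog_arm(targets=[0.004,0,0,0,0,0,220,0.008,0,0,0,0,0,220,0.012,0,0,0,0,0,220,0.016,0,0,0,0,0,220,0.018,0,0,0,0,0,220,0.019,0,0,0,0,0,220,0.019,0,0,0,0,0,220])

```text
time_s: 9.9
ee_pos: [0.5024, -0.1724, 0.0324]
tool_rot: [2.066, 1.57, 0.27]
wrist_force: [-0.9, 0.3, -1.4]
gripper_width: 0.0378
```

Request:
jog_arm(targets=[0.001,0,0,0,0,0,220,0.0015,0,0,0,0,0,220,0.0015,0,0,0,0,0,220])

```text
time_s: 10.2
ee_pos: [0.5024, -0.1724, 0.0309]
tool_rot: [2.012, 1.57, 0.215]
wrist_force: [-0.6, -0.3, -2.4]
gripper_width: 0.0379
```

Request:
jog_arm(targets=[0.001,0,0,0,0,0,220,0.0015,0,0,0,0,0,220,0.0015,0,0,0,0,0,220])

```text
time_s: 10.5
ee_pos: [0.5024, -0.1725, 0.0293]
tool_rot: [1.996, 1.57, 0.2]
wrist_force: [0.3, -0.3, -2.5]
gripper_width: 0.0376
```

Request:
jog_arm(targets=[0.0005,0,0,0,0,0,220,0.001,0,0,0,0,0,220,0.001,0,0,0,0,0,220])

```text
time_s: 10.8
ee_pos: [0.5024, -0.1725, 0.0291]
tool_rot: [1.501, 1.57, -0.295]
wrist_force: [-2.8, 0.8, 7.0]
gripper_width: 0.0377
```

Request:
jog_arm(targets=[0.0005,0,0,0,0,0,220,0.001,0,0,0,0,0,220,0.001,0,0,0,0,0,220])

```text
time_s: 11.1
ee_pos: [0.5025, -0.1725, 0.0291]
tool_rot: [1.134, 1.57, -0.662]
wrist_force: [-4.6, 1.3, 11.4]
gripper_width: 0.0377
```

Contact: the rail sits on the bed at TCP z 0.029, as predicted. Easing the down-force and starting the slide.

Request:
jog_arm(targets=[-0.0003,0.002,0,0,0,0,220,-0.0003,0.006,0,0,0,0,220,-0.0003,0.01,0,0,0,0,220,-0.0003,0.014,0,0,0,0,220,-0.0003,0.018,0,0,0,0,220,-0.0003,0.022,0,0,0,0,220,-0.0003,0.024,0,0,0,0,220,-0.0003,0.024,0,0,0,0,220])

```text
time_s: 11.9
ee_pos: [0.5263, -0.1778, 0.0293]
tool_rot: [1.313, 1.569, -0.483]
wrist_force: [-0.0, -0.4, -2.8]
gripper_width: 0.0381
```

```bash
python3 chk.py w7; python3 - <<'E'
from h import *
from station import sense
s=sense();J=[.5433,-.182];d=s["ee_pos"][:2]-J;print("jig xy of TCP",d@[np.cos(-.228),np.sin(-.228)],d@[-np.sin(-.228),np.cos(-.228)])
E
```

```text
shift [-0.0012 -0.0244  0.0001] turn [ 0.08  0.02 -0.08] tcp [ 0.5263 -0.1778  0.0293] q [ 0.49  0.54 -0.33  1.91  0.25  0.73 -1.78] w 0.0381 F [-0.  -0.4 -2.8] t 11.9
tool axes [[0.001, 0.975, -0.224], [-0.001, -0.224, -0.975], [-1.0, 0.001, 0.0]]
jig xy of TCP -0.017845121342377476 0.00016435905264345274
```

View pics/w7.png

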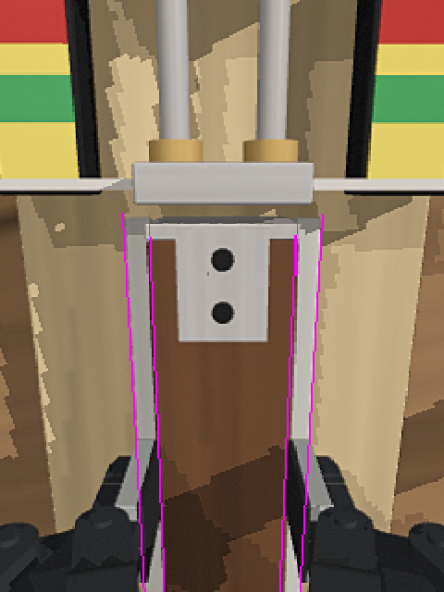

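Plate is just short of the stop, rail centred, and the pointers (row 184) are still at the scale's start. Pushing in stages, reading the force.

Request:
jog_arm(targets=[0.0002,0.002,0,0,0,0,220,0.0002,0.004,0,0,0,0,220,0.0002,0.006,0,0,0,0,220,0.0002,0.008,0,0,0,0,220,0.0002,0.01,0,0,0,0,220,0.0002,0.012,0,0,0,0,220,0.0002,0.014,0,0,0,0,220,0.0002,0.016,0,0,0,0,220,0.0002,0.016,0,0,0,0,220])

```text
time_s: 12.85
ee_pos: [0.5378, -0.1806, 0.0291]
tool_rot: [-1.385, 1.564, 3.102]
wrist_force: [-14.2, 4.5, 13.1]
gripper_width: 0.0375
```

Request:
jog_arm(targets=[-0.0003,0.004,0,0,0,0,220,-0.0003,0.006,0,0,0,0,220,-0.0003,0.008,0,0,0,0,220,-0.0003,0.01,0,0,0,0,220,-0.0003,0.012,0,0,0,0,220,-0.0003,0.014,0,0,0,0,220,-0.0003,0.015,0,0,0,0,220,-0.0003,0.015,0,0,0,0,220])

```text
time_s: 13.65
ee_pos: [0.546, -0.1825, 0.0291]
tool_rot: [-1.449, 1.552, 3.037]
wrist_force: [-23.1, 6.5, 20.9]
gripper_width: 0.0377
```

```bash
cat > fin.py <<'E'
from chk import *
im2=vision.get_image("top");cv2.imwrite("pics/top_%s.png"%sys.argv[1],im2[:,:,::-1])
J=np.array(J);d=s["ee_pos"][:2]-J[:2];print("jig xy of TCP",d@[np.cos(-.228),np.sin(-.228)],d@[-np.sin(-.228),np.cos(-.228)],"F",s["wrist_force"])
# pointer rows: white pixels along left & right scale axis
raw=vision.get_image("wrist").astype(int)
for sy in(1,-1):
  for off in(46,52,58):
    v=np.arange(-8,50,.5);P=np.c_[65+v,np.full_like(v,sy*off),np.full_like(v,39)]/1000.
    u=np.round(proj(c,place(J,P))).astype(int);ok=(u[:,1]>=0)&(u[:,1]<400)&(u[:,0]>=0)&(u[:,0]<640)
    rgb=raw[u[ok,1],u[ok,0]];w=(rgb.min(1)>130);print(sy,off,"white at mm",v[ok][w],"green",[float(x) for x in v[ok][(rgb[:,1]>rgb[:,0]+20)]][::50 or 1], (v[ok][(rgb[:,1]>rgb[:,0]+20)][[0,-1]] if ((rgb[:,1]>rgb[:,0]+20)).any() else None),"vis",v[ok][[0,-1]] if ok.any() else None)
E
python3 fin.py w8
```

```text
shift [-0.0006 -0.0447  0.0001] turn [0.05 0.13 1.09] tcp [ 0.546  -0.1825  0.0291] q [ 0.48  0.57 -0.33  1.84  0.25  0.78 -1.78] w 0.0377 F [-23.1   6.5  20.9] t 13.65
tool axes [[-0.019, 0.974, -0.224], [0.002, -0.224, -0.975], [-1.0, -0.019, 0.002]]
jig xy of TCP 0.0027139680007249164 0.00015147052753323908 F [-23.08880745   6.45327932  20.90156088]
1 46 white at mm [13.  13.5 14.  14.5 15.  15.5 16. ] green [16.5] [16.5 27. ] vis [-8.  49.5]
1 52 white at mm [13.  13.5 14.  14.5 15.  15.5 16. ] green [16.5] [16.5 27. ] vis [-8.  49.5]
1 58 white at mm [13.  13.5 14.  14.5 15.  15.5 16. ] green [16.5] [16.5 27. ] vis [-8.  49.5]
-1 46 white at mm [13.5 14.  14.5 15.  15.5 16.  16.5] green [17.0] [17. 27.] vis [-8.  49.5]
-1 52 white at mm [13.5 14.  14.5 15.  15.5 16.  16.5] green [17.0] [17. 27.] vis [-8.  49.5]
-1 58 white at mm [-5.5 -5.  -4.5 -4.  13.5 14.  14.5 15.  15.5 16.  16.5] green [17.0] [17. 27.] vis [-8.  49.5]
```

View pics/w8.png

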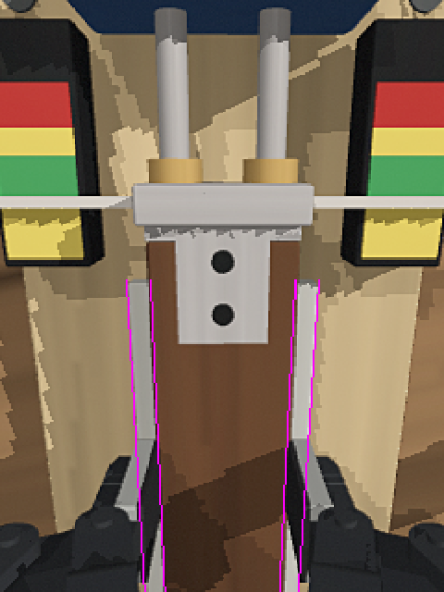

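Rail is centred and straight; pointers sit at the lower edge of the green (about 15–16 mm). The tool has tipped about 1° and is pressing down (24 N against the −3 N baseline). I'll push about 6 mm more while turning the tip back.

Request:
jog_arm(targets=[-0.0004,0.007,0,0,0,0.4,220,-0.0006,0.008,0,0,0,0.8,220,-0.0006,0.009,0,0,0,1.2,220,-0.0006,0.01,0,0,0,1.4,220,-0.0006,0.011,0,0,0,1.4,220,-0.0006,0.0115,0,0,0,1.4,220,-0.0006,0.0115,0,0,0,1.4,220,-0.0006,0.0115,0,0,0,1.4,220])

```text
time_s: 14.6
ee_pos: [0.5495, -0.1833, 0.029]
tool_rot: [-1.199, 1.561, -2.997]
wrist_force: [-25.6, 6.6, 24.0]
gripper_width: 0.038
```

```bash
python3 fin.py w9
```

```text
shift [-0.001  -0.0483  0.0001] turn [0.04 0.21 0.53] tcp [ 0.5495 -0.1833  0.029 ] q [ 0.48  0.57 -0.32  1.84  0.26  0.77 -1.78] w 0.038 F [-25.6   6.6  24. ] t 14.6
tool axes [[-0.01, 0.974, -0.224], [-0.001, -0.224, -0.974], [-1.0, -0.009, 0.004]]
jig xy of TCP 0.006315219163103644 0.00017016011906381017 F [-25.64960157   6.60863546  23.99166866]
1 46 white at mm [16.5 17.  17.5 18.  18.5 19.  19.5] green [15.5] [15.5 26.5] vis [-8.  49.5]
1 52 white at mm [16.5 17.  17.5 18.  18.5 19.  19.5] green [15.5] [15.5 26.5] vis [-8.  49.5]
1 58 white at mm [16.5 17.  17.5 18.  18.5 19.  19.5] green [15.5] [15.5 26.5] vis [-8.  49.5]
-1 46 white at mm [17.  17.5 18.  18.5 19.  19.5 20. ] green [16.0] [16.  26.5] vis [-8.  49.5]
-1 52 white at mm [17.  17.5 18.  18.5 19.  19.5 20. ] green [16.0] [16.  26.5] vis [-8.  49.5]
-1 58 white at mm [-8.  -6.5 -5.  -4.5 -4.  -3.5 17.  17.5 18.  18.5 19.  19.5 20. ] green [16.0] [16. 27.] vis [-8.  49.5]
```

View pics/w9.png

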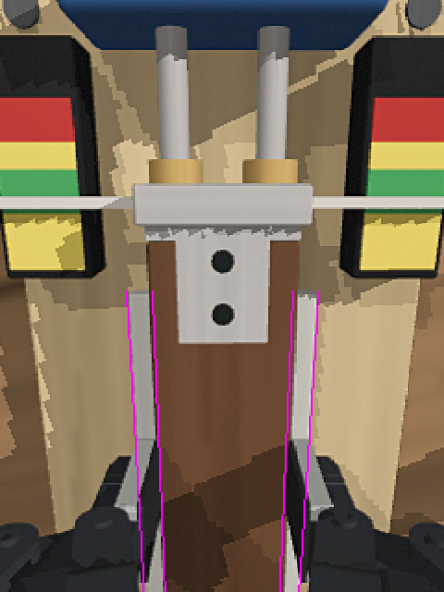

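```bash
python3 - <<'E'
from station import sense,vision
import numpy as np
for i in range(9):
    if i: vision.get_image("top")
    if i%2==0:
        s=sense();print(round(s["time_s"],2),np.round(s["ee_pos"],4),np.round(s["wrist_force"],1),s["gripper_width"])
E
```

```text
14.75 [ 0.5495 -0.1833  0.029 ] [-26.3   6.6  23.8] 0.03729252145589945
14.85 [ 0.5495 -0.1833  0.029 ] [-26.4   7.1  23.5] 0.037300137291180896
14.95 [ 0.5495 -0.1833  0.0291] [-25.2   7.2  23.3] 0.037676647741014264
15.05 [ 0.5495 -0.1833  0.029 ] [-25.9   7.4  23.5] 0.03781722302335022
15.15 [ 0.5495 -0.1833  0.029 ] [-26.1   7.6  23.9] 0.03771742649798314
```

Both pointers (row 202) stand in the green band (rows 170–209), and the pose is steady over 0.4 s. Handing in.

```bash
python3 -c "
from station import finish_job,sense
print(finish_job());s=sense();print(s['time_s'],s['ee_pos'],s['wrist_force'],s['gripper_width'])"
```

```text
the job is handed in; nothing more can be done
None
the job is handed in; nothing more can be done
```

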